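# Open the child-safe tablet box

## Task

Open the child-safe box of dishwasher tablets: slide the bolt on its lid fully back, raise the lid a little by its bar handle until the hidden catch stops it, then feel along under the handle from the right for the catch, push its tab aside to the left and raise the lid past it while it is held aside. Swing the lid well open, 45 degrees or more, and let go so that it stays up. Be gentle: neither wrench the lid against the catch nor ram the catch against its stop, and leave the things standing around where they are.

Things in the scene. Friction and masses are not known exactly. Their poses are not given: they have to be found in the camera images.
- tablet_box: white open-topped box, fixed to the worktop, 130 (x) x 200 (y) x 110 (z) mm; origin at the centre of its underside; its x points from its front to its hinge side (away from the robot), y to the left along the front. Top of the shut lid at 119 mm. A steel staple on its left wall (y = 110 mm, x = -45 mm, top at 141 mm) is the keeper of the bolt. Wall cabinets hang 0.48 m up from x = 0.6 m on
- lid_hinge (a point): point on the lid's hinge axis (along the box's y), 67 mm behind the box's origin, 112 mm up. The catch that holds the lid: its tab, pushed left (box +y) at 65 mm from its pin, yields at once against 2 N rising to 5 N; the lid is free after about 27 mm of push, the stop comes at 36 mm. It springs back when let go: keep it pushed until the handle has risen 10 mm more
- lid (a joint): lid angle, rad; 0 shut, grows to 1.5 as it opens. Stiff hinge (0.4 N m friction; 0.3 kg lid): it stays where it is left and takes about 3 to 4 N at the handle to lift. With the bolt drawn it rises freely to about 0.09 rad (handle about 21 mm up, front edge of the lid's top then 134 mm up), where the hidden catch stops it
- bar_mid (a point): middle of the lid's handle, a level round steel bar 10 mm thick along the box's y, straight for 170 mm, bent back to the lid at its ends. Lid shut: 156 mm in front of the box's origin, 74 mm up, 59 mm in front of the lid's downturned front skirt (reaching down to 90 mm), with free space for a finger on both sides and below. The frame turns with the lid
- bolt (a joint): bolt on the lid, m; 0 fully shot into the keeper, 0.022 fully back. It slides toward the box's -y (to the right), with about 2.5 N friction, and stays put; it is clear of the keeper from 0.016
- bolt_knob (a point): centre of the bolt's upstanding knob, a steel block 22 (x) x 14 (y) x 30 (z) mm, on top of the lid, about 151 mm up, top about 163 mm; a low bolt guide (10 mm in y, top 131 mm up) stands about 36 mm to either side of where the knob starts
- spice_jar_mid (a point): middle of a spice jar, 41 mm wide, 105 mm tall, left of the box
- tin_mid (a point): middle of a flat fish tin, 63 x 105 x 25 mm, to the right
- mug_mid (a point): middle of a spotted mug, 82 mm wide, 91 mm tall, to the right
- catch_line (a point): middle of the stretch of the box's front where the hidden second catch can be: up to 28 mm left or right of here, elsewhere each time; only touch tells. Its tab, a steel blade 5 mm thick in y, 72 to 90 mm up, points forward from an upright pin 74 mm in front of the box's origin and ends 150 mm in front, between skirt and bar. It must never get 20 N from the fingers, nor 40 N from the lid (28 N at the bar)

How it is judged:
On the way, in this order (a step that is already met when the one before it is completed fails the run):
1. the bolt is drawn back while the lid is still down (value of joint bolt above 0.018 m and value of joint lid below 0.05 rad), for 0.1 s.
2. the lid is raised a little, up to the catch, which holds it (value of joint lid between 0.065 and 0.13 rad), for 0.2 s.
3. the fingers push the catch under the slightly raised lid (contact force between the fingers and catch above 1 N and value of joint lid between 0.03 and 0.2 rad), for 0.2 s.
At the end, for the whole second after the job is handed in: the lid stands still at 0.75 rad (43 degrees) or more, the bolt is still back (15 mm or more) (value of joint lid above 0.75 rad and not (velocity of joint lid above 0.05 rad/s) and not (velocity of joint lid below -0.05 rad/s) and value of joint bolt above 0.015 m); the robot touches nothing.
It fails at once if the lid is wrenched against the catch with more than 40 N (contact force between lid and catch above 40 N).
It fails at once if the fingers press the catch with more than 20 N (contact force between the fingers and catch above 20 N).
It fails at once if the spice jar, the tin or the mug is shifted by more than 30 mm (distance of any of spice_jar_mid, tin_mid, mug_mid from where it was at the start of the episode above 0.03 m).
It also fails if it takes over 61 s, if anything falls off the work surface, if the arm or the gripper's body presses on something with over 40 N, if the wrist force passes 120 N, or if a joint passes its speed limit or range.

## Robot

A 6-joint arm with a two-finger parallel gripper is mounted at the origin on a cart in front of the work surface, level with it; the furniture and walls round the work are solid. World frame = base frame: x ahead of the robot, y to its left, z up, the work surface at z = 0. Lengths are in m, angles in rad, forces in N, time in s.
With the tool pointing down it reaches from about 0.4 to 0.825 m from the base axis. Payload 7 kg.
Tool frame: the origin (TCP) lies at the very end of the fingers, on their centre line; the grasp point (between the pads) lies 19 mm behind it (arm.pinch_z is the z of the grasp point in the tool frame, in m); z points along the fingers, y is the direction in which the jaws open and shut (so a half turn about z gives the same grasp; the last joint's range is limited). The gripper opens to 88 mm and grips with 3 to 60 N. Pads are 19 mm wide; open, the fingers measure 130 mm over their backs; the gripper's body (78 mm by 193 mm) begins 47 mm behind the grasp point.
Start: joints at [-0.848, 0.359, 0.012, 0, -1.224, -0.288], TCP at [0.284, -0.612, 0.227] pointing down, gripper open.
Joint ranges: [-3.07, 3.07], [-1.43, 2.12], [-1.02, 1.25], [-3.03, 1.67], [-3.05, -0], [-3.03, 3.03]. Speed limits (rad/s): [2.39, 2.39, 3.01, 3.14, 3.14, 3.14].

## Interface

Orientations are given as [roll, pitch, yaw] about the fixed x, y, z axes, in that order (R = Rz(yaw) Ry(pitch) Rx(roll)).
In Python, from station import arm gives the robot as it stands.
- The arm moves only by the tool drive_tool, never from a script. Its argument "targets" is a list of rows, each a list of 6 numbers: the shift along the world's x, y, z in units of 0.04 m (1.0 is 0.04 m), then the turn, a rotation vector about the world's x, y, z in units of 6 degrees (1.0 is 6 degrees). In form: [[x, y, z, wx, wy, wz], ...]. A call has 1 to 5 rows; each row shifts and turns the commanded pose from where the row before left it; what a row does not reach is not made up. A row lasts 1/8 s, in which the tool goes at most 62.5 mm and 10.7 degrees, less where a joint would pass 70% of its speed; a pose out of reach is approached as far as the arm can. A call with a number of a shift or a turn outside -1 to 1 is refused whole. A call with a gripper value outside its range is refused whole. "claw" is the opening, from 0 (shut) to 1 (fully open), set as the call begins (left out, the last holds). The fingers move at their own pace and stop on an object; "newtons" is the grip in N (left out, the last holds). Time passes only in rows, so rows that do not move let the fingers close. It gives the time, the measured TCP pose, the force and the opening at its end, in the units of the state.
- arm.get_state(): the state, without advancing time (a new reading comes with each control period).
- arm.grab_frame(name): name is "scene" or "side" or "wrist"; returns (picture, depth): 420x560x3 uint8, red, green, blue; 420x560 float32, m along the optical axis (not along the pixel's ray), 0 where there is no reading.
- arm.get_calibration(name): a dict with "mtx" (3x3 intrinsics, pixels), "origin" and "rotation" of the camera in the world. Camera axes: x right, y up, looking along -z (the intrinsics and any distortion apply to the point x, -y, -z); pixel columns grow to the right and rows downward; lengths in m; the calibration is good to about 2 mm. A picture is of the moment at which its call begins: read the wrist's pose just before it. get_calibration takes no time and is no camera call; for the wrist camera it gives the pose at the moment of the call.
- arm.job_done(): hands the job in, once; it reports no verdict.
Trained networks look in the newest picture that a camera, given by its name, has taken for a name from the list of things; names that differ only in an ending like _2 or _b are one class to them, and where a whole thing is asked for, a point or a joint stands for the part that bears it (a point fixed in the world has none). Each returns a list of dicts, best first, with "score" (0 to 1); they miss things now and then, are a little off and sometimes report something else, mostly with a low value. They report only what shows in the picture. A call takes as long as a camera call.
- arm.search_frame(target, camera): "point" ([x, y, z] in m, in the coordinates of the camera as it stood for that picture, good to about 4 mm: the middle of the surface that is visible of it).
- arm.cut_out(target, camera): "pixels" (420x560 bool, what is visible of it).
- arm.landmark_of(target, camera): "point" ([x, y, z] in m, in the coordinates of the camera as it stood for that picture, good to about 4 mm: a listed point, or the origin of a listed thing).
The state is a dict: "t": time; "q": joint angles; "qd": joint speeds; "joint_efforts": joint torques, N m; "eef_pos": TCP position; "ee_rot": TCP orientation; "force": force on the tool from outside, world axes, zero at the start; "moment": the same for the moment, N m; "width": finger opening in m.
Only numpy, scipy, OpenCV 4.12 (cv2) and the standard library are available. Lean on these libraries where they do the work, as an engineer would, in place of code of your own. Each camera call takes 0.05 s, during which the arm holds its last target. There are 200 camera calls.

## Working session

There is one attempt and no reset: what is moved stays moved. The work goes in short steps, Python scripts to look and compute and a tool call to move; the robot and the scene stay as the last step left them, time stands still between calls to the robot, and variables do not carry over. Pictures are saved under pics/ and viewed, about 8 in all and at most 12, crops included, and the job is handed in when it is done.

Besides the shell and the picture viewer there is one more tool, called after "Emit:" as name(argument=value, ...) on one line, values as JSON. drive_tool: Moves the arm, as the interface text tells. Shifts and turns lie within -1 to 1; 1 stands for 0.04 m of shift or 6 degrees of turn. Its arguments: {"type":"object","properties":{"targets":{"type":"array"},"claw":{"type":"number"},"newtons":{"type":"number"}},"required":["targets"]}

```bash
ls; mkdir -p pics
cat > h.py <<'E'
import numpy as np, cv2
from station import arm
def w(cam,p,c=None):
    c=c or arm.get_calibration(cam); return np.array(c["origin"])+np.array(c["rotation"])@np.array(p)
def snap(cam,fn=None):
    c=arm.get_calibration(cam); im,d=arm.grab_frame(cam)
    if fn: cv2.imwrite("pics/"+fn,im[:,:,::-1])
    return im,d,c
def cloud(d,c):
    v,u=np.mgrid[:d.shape[0],:d.shape[1]]; K=np.array(c["mtx"])
    p=np.stack([(u-K[0,2])/K[0,0]*d,-(v-K[1,2])/K[1,1]*d,-d],-1)
    return p@np.array(c["rotation"]).T+np.array(c["origin"])
E
python3 - <<'E'
from h import *
print(arm.get_state())
for cam in ["scene","side"]:
    im,d,c=snap(cam,cam+"0.png")
    print(cam,np.round(c["origin"],3))
    for n in ["tablet_box","lid_hinge","bar_mid","bolt_knob","spice_jar_mid","tin_mid","mug_mid","catch_line"]:
        r=arm.landmark_of(n,cam)
        for k in r[:2]: print(n,round(k["score"],2),np.round(w(cam,k["point"],c),4))
E
```

```text
pics
{'t': 0.0, 'q': array([-8.47927347e-01,  3.59383703e-01,  1.10711037e-02, -3.62655253e-04,
       -1.22409713e+00, -2.88101105e-01]), 'qd': array([ 0.00112171,  0.00160893, -0.00031673, -0.00102962,  0.00133466,
       -0.00106622]), 'joint_efforts': array([ 2.81075936e-04, -5.82715631e+01,  2.93050700e+01,  6.99755743e+00,
        6.74096664e-03, -1.71473589e-04]), 'eef_pos': array([ 0.28408647, -0.61177143,  0.22562782]), 'ee_rot': array([ 3.13994887e+00, -1.31596397e-04, -2.70694817e+00]), 'force': array([ 0.79363645, -0.05113528,  0.03795094]), 'moment': array([ 0.01416035, -0.00858745,  0.01454329]), 'width': 0.08733496530243356}
scene [-0.488  0.606  0.623]
tablet_box 0.64 [2.1037 3.1978 3.2151]
lid_hinge 0.82 [2.122  3.2161 3.2333]
bar_mid 0.63 [1.8225 2.9165 2.9338]
bolt_knob 0.69 [1.8409 2.935  2.9522]
spice_jar_mid 0.97 [1.6541 2.7482 2.7655]
mug_mid 0.45 [1.8437 2.9378 2.955 ]
catch_line 0.73 [1.8367 2.9307 2.948 ]
side [0.402 1.052 0.676]
tablet_box 0.69 [3.7536 4.4029 4.0273]
lid_hinge 0.69 [3.5976 4.2469 3.8712]
bar_mid 0.67 [3.6622 4.3115 3.9359]
bolt_knob 0.6 [3.4094 4.0587 3.683 ]
bolt_knob 0.44 [3.1477 3.797  3.4214]
spice_jar_mid 0.66 [3.1644 3.8137 3.4381]
spice_jar_mid 0.47 [4.8616 5.5109 5.1353]
tin_mid 0.64 [4.5881 5.2374 4.8618]
mug_mid 0.92 [4.8623 5.5116 5.136 ]
catch_line 0.66 [3.6366 4.2859 3.9103]
```

```bash
sed -i 's/^def w/from scipy.spatial.transform import Rotation as R\ndef rot(c):\n    r=np.array(c["rotation"]); return r if r.ndim==2 else R.from_euler("xyz",r).as_matrix()\ndef w/; s/np.array(c\["rotation"\])@/rot(c)@/; s/@np.array(c\["rotation"\]).T/@rot(c).T/' h.py
python3 - <<'E'
from h import *
print(arm.get_calibration("scene"))
for cam in ["scene","side"]:
    im,d,c=snap(cam)
    for n in ["tablet_box","lid_hinge","bar_mid","bolt_knob","spice_jar_mid","tin_mid","mug_mid","catch_line"]:
        r=arm.landmark_of(n,cam)
        for k in r[:2]: print(n,round(k["score"],2),np.round(w(cam,k["point"],c),4))
E
```

```text
{'mtx': array([[439.97155175,   0.        , 277.57238923],
       [  0.        , 439.97155175, 216.66675011],
       [  0.        ,   0.        ,   1.        ]]), 'origin': array([-0.48821616,  0.6058408 ,  0.62310794]), 'rotation': array([ 1.16235658,  0.00657883, -2.05394017])}
tablet_box 0.94 [0.5777 0.1447 0.0045]
lid_hinge 0.82 [0.6431 0.1279 0.113 ]
bar_mid 0.57 [0.4236 0.1693 0.0721]
bar_mid 0.54 [0.4502 0.1732 0.0809]
bolt_knob 0.44 [0.5425 0.1973 0.1519]
spice_jar_mid 0.66 [0.549  0.3448 0.0501]
catch_line 0.73 [0.4493 0.17   0.081 ]
tablet_box 0.75 [0.5811 0.1465 0.0006]
lid_hinge 0.88 [0.6427 0.1278 0.1121]
bar_mid 0.9 [0.4268 0.1703 0.0764]
bolt_knob 0.58 [0.546  0.1954 0.1531]
spice_jar_mid 0.66 [0.5547 0.3434 0.0546]
tin_mid 0.62 [0.4536 0.1734 0.0813]
tin_mid 0.56 [ 0.4122 -0.1284  0.0149]
mug_mid 0.66 [ 0.4365 -0.2506  0.0396]
catch_line 0.84 [0.453  0.1719 0.0809]
```

View pics/scene0.png

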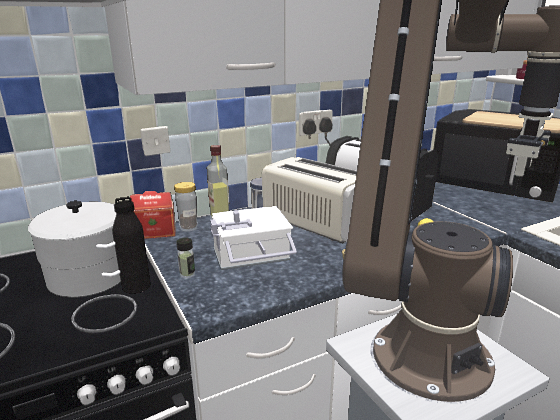

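View pics/side0.png

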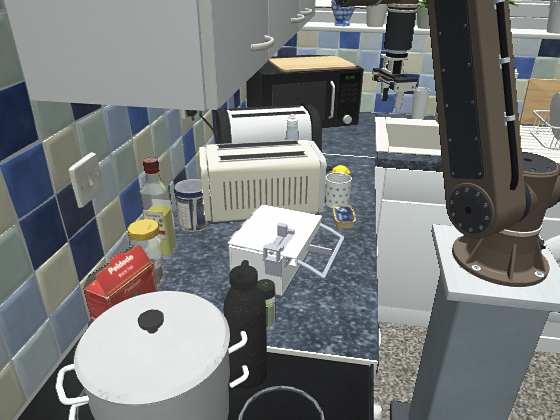

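Scene view: the white box is at about (250,235) with its bar handle at the front and its bolt on the lid's left. The jar stands left of it at (186,256), and the arm hides the right side. In the side view the knob is at about (282,228), the bar runs (335,235)–(320,272), and the mug and tin are far to the right at (338,190) and (345,215). Next I refine the box pose from depth.

Run:
```python
from h import *
print([a for a in dir(arm) if a[0]!='_'], arm.pinch_z)
B0=np.array([0.579,0.1445]); P=[]
for cam in ["scene","side"]:
    im,d,c=snap(cam); X=cloud(d,c)[d>0]; P.append(X)
    for cam_yaw in [0]:
        psi=-0.19; e=np.array([[np.cos(psi),np.sin(psi)],[-np.sin(psi),np.cos(psi)]])
        b=(X[:,:2]-B0)@e.T; z=X[:,2]
        lid=(abs(b[:,0])<.16)&(abs(b[:,1])<.13)&(z>.112)&(z<.126)
        q=b[lid]; print(cam,"lid n",lid.sum(),"z",np.median(z[lid]), "pct x",np.percentile(q[:,0],[1,5,50,95,99]).round(3),"y",np.percentile(q[:,1],[1,5,50,95,99]).round(3))
        r=cv2.minAreaRect((q*1000).astype(np.float32)); print(r)
        k=(abs(b[:,0]+.045)<.03)&(abs(b[:,1]-.044)<.03)&(z>.14)&(z<.175)
        print("knob",k.sum(),b[k].min(0).round(3),b[k].max(0).round(3),z[k].max().round(3),"top",b[k&(z>.158)].mean(0).round(4))
        br=(abs(b[:,0]+.156)<.025)&(abs(b[:,1])<.075)&(z>.055)&(z<.095)
        print("bar",br.sum(),"x,z",b[br,0].mean().round(4),z[br].mean().round(4),np.polyfit(b[br,1],b[br,0],1).round(4))
```

```text
['Unreachable', 'cut_out', 'get_calibration', 'get_state', 'grab_frame', 'job_done', 'landmark_of', 'pinch_z', 'search_frame'] -0.0188
scene lid n 1614 z 0.11942323125652049 pct x [-0.1   -0.098 -0.045  0.055  0.066] y [-0.099 -0.091 -0.008  0.091  0.109]
((-16.537696838378906, 6.088020324707031), (216.88894653320312, 173.24598693847656), 89.25225067138672)
knob 62 [-0.06   0.037] [-0.031  0.052] 0.165 top [-0.0492  0.0455]
bar 238 x,z -0.1585 0.0771 [-0.0017 -0.1585]
side lid n 2854 z 0.11877372424567528 pct x [-0.097 -0.093 -0.01   0.061  0.069] y [-0.098 -0.088  0.011  0.095  0.113]
((-12.354499816894531, 7.171363830566406), (218.56463623046875, 171.36138916015625), 89.99528503417969)
knob 118 [-0.057  0.038] [-0.034  0.054] 0.164 top [-0.0464  0.0474]
bar 216 x,z -0.1531 0.0787 [-0.011  -0.1531]
```

Emit:
drive_tool(targets=[[0.3,0.95,0.3,0,0,0.41],[0.3,0.95,0.3,0,0,0.41],[0.3,0.95,0.3,0,0,0.41],[0.3,0.95,0,0,0,0.41],[0.3,0.95,0,0,0,0.41]], claw=0, newtons=20)

```text
t: 2.52
eef_pos: [0.3446, -0.421, 0.2629]
ee_rot: [-3.141, 0.0, -2.491]
force: [0.7, 0.3, -0.3]
width: 0.0433
```

Emit:
drive_tool(targets=[[0.3,0.95,0,0,0,0.41],[0.3,0.95,0,0,0,0.41],[0.3,0.95,0,0,0,0.41],[0.3,0.95,0,0,0,0.41],[0.3,0.95,0,0,0,0.41]])

```text
t: 3.15
eef_pos: [0.4045, -0.231, 0.2629]
ee_rot: [-3.141, 0.0, -2.276]
force: [0.7, -0.2, -0.5]
width: 0.0007
```

Emit:
drive_tool(targets=[[0.3,0.95,0,0,0,0.41],[0.3,0.95,0,0,0,0.41],[0.3,0.95,0,0,0,0.41],[0.3,0.95,0,0,0,0.41],[0.3,0.95,0,0,0,0.41]])

```text
t: 3.78
eef_pos: [0.4645, -0.0409, 0.2629]
ee_rot: [-3.141, 0.001, -2.061]
force: [-0.1, -1.1, -0.0]
width: 0.0007
```

Emit:
drive_tool(targets=[[0.3,0.95,0,0,0,0.41],[0.3,0.95,0,0,0,0.41],[0.3,0.95,0,0,0,0.41],[0.3,0.95,0,0,0,0.41],[0.3,0.95,0,0,0,0.41]])

```text
t: 4.4
eef_pos: [0.5246, 0.1492, 0.2628]
ee_rot: [-3.141, 0.0, -1.846]
force: [1.0, -0.5, 0.5]
width: 0.0003
```

Emit:
drive_tool(targets=[[0.3,0.95,0,0,0,0.41],[0.28,0.94,0,0,0,0.4],[0,0,-0.6,0,0,0],[0,0,-0.6,0,0,0]])

```text
t: 4.9
eef_pos: [0.5475, 0.2241, 0.2139]
ee_rot: [-3.141, 0.0, -1.762]
force: [-0.5, 0.1, -0.5]
width: 0.0004
```

Run:
```python
from h import *
s=arm.get_state(); print(s["q"].round(3),s["eef_pos"].round(4),s["force"].round(2))
im,d,c=snap("wrist","w1.png"); X=cloud(d,c)
print("cam",np.round(c["origin"],3))
X=X[d>0]
psi=-0.19; e=np.array([[np.cos(psi),np.sin(psi)],[-np.sin(psi),np.cos(psi)]])
b=(X[:,:2]-[0.579,.1445])@e.T; z=X[:,2]
k=(abs(b[:,0]+.045)<.03)&(abs(b[:,1]-.044)<.02)&(z>.155)&(z<.17)
if k.sum(): print("knob top",k.sum(),np.percentile(b[k],[1,99],axis=0).round(4),np.median(z[k]))
br=(abs(b[:,0]+.156)<.02)&(abs(b[:,1])<.08)&(z>.055)&(z<.09)
if br.sum()>20: print("bar",br.sum(),np.percentile(b[br],[2,98],axis=0).round(4),z[br].mean(),np.polyfit(b[br,1],b[br,0],1))
lid=(abs(b[:,0])<.12)&(abs(b[:,1])<.13)&(z>.115)&(z<.123); print(lid.sum(),np.percentile(b[lid],[1,99],axis=0).round(4),np.median(z[lid]))
```

```text
[ 0.719  0.231 -0.197 -0.    -1.142 -0.91 ] [0.5475 0.2241 0.2139] [-0.55  0.13 -0.46]
cam [0.533 0.156 0.372]
knob top 576 [[-0.0565  0.0369]
 [-0.0354  0.0507]] 0.16241112767882757
bar 2005 [[-0.1612 -0.0772]
 [-0.141   0.0783]] 0.07817489079981184 [ 0.01684595 -0.15515197]
45219 [[-0.0963 -0.0922]
 [ 0.0685  0.0879]] 0.11886222194141616
```

View pics/w1.png

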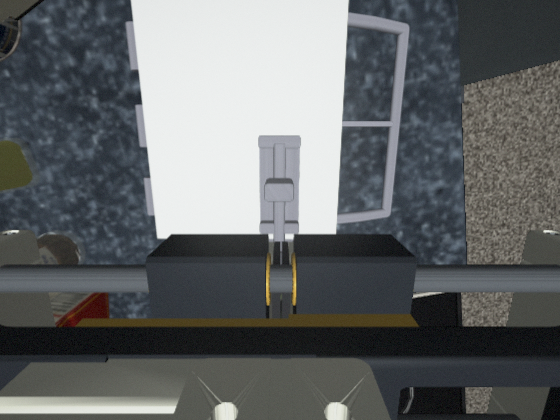

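Wrist view: the knob is at (279,188) between its two guides, and the bar is on the right running (405,30)–(388,215). There is also a thin strip at (365,124) between the skirt and the bar. I measure what that strip is.

Run:
```python
from h import *
im,d,c=snap("wrist"); X=cloud(d,c)
psi=-0.19; e=np.array([[np.cos(psi),np.sin(psi)],[-np.sin(psi),np.cos(psi)]])
b=(X[...,:2]-[0.579,.1445])@e.T; z=X[...,2]
for col in [350,356,362,368,374,380,386,392,396]:
    seg=slice(112,136); r=np.argmax(z[seg,col])+112
    rows=np.where(z[seg,col]>.04)[0]+112
    print(col,rows,b[r,col].round(4),z[r,col].round(4))
for r in [60,90,110,140,170,200]:
    cc=np.argmax(z[r,375:420])+375; print("bar",r,cc,b[r,cc].round(4),z[r,cc].round(4))
cv2.imwrite("pics/crop1.png",cv2.resize(im[10:240,330:430,::-1],None,fx=2.5,fy=2.5,interpolation=cv2.INTER_CUBIC))
im2,_,_=snap("scene"); 
cv2.imwrite("pics/crop2.png",cv2.resize(im2[190:290,190:330,::-1],None,fx=5,fy=5,interpolation=cv2.INTER_CUBIC))
```

```text
350 [123 124 125 126 127 128] [-0.1122 -0.0068] 0.0907
356 [123 124 125 126 127 128] [-0.1176 -0.0077] 0.0905
362 [123 124 125 126 127 128] [-0.1233 -0.006 ] 0.0899
368 [123 124 125 126 127 128] [-0.1286 -0.0051] 0.0907
374 [123 124 125 126 127 128] [-0.1341 -0.0068] 0.0901
380 [123 124 125 126 127 128 130] [-0.0484  0.0016] 0.3686
386 [123 124 125 126 127 128] [-0.1449 -0.0068] 0.0902
392 [112 113 114 115 116 117 118 119 120 121 122 123 124 125 126 127 128 129
 130 131 132 133 134 135] [-0.1548 -0.0035] 0.079
396 [112 113 114 115 116 117 118 119 120 121 122 123 124 125 126 127 128 129
 130 131 132 133 134 135] [-0.1565 -0.0159] 0.0812
bar 60 402 [-0.158  -0.0618] 0.0797
bar 90 399 [-0.1581 -0.0369] 0.079
bar 110 397 [-0.1577 -0.0195] 0.0796
bar 140 395 [-0.1582  0.0075] 0.0802
bar 170 390 [-0.1563  0.036 ] 0.0795
bar 200 385 [-0.154   0.0659] 0.0797
```

View pics/crop2.png

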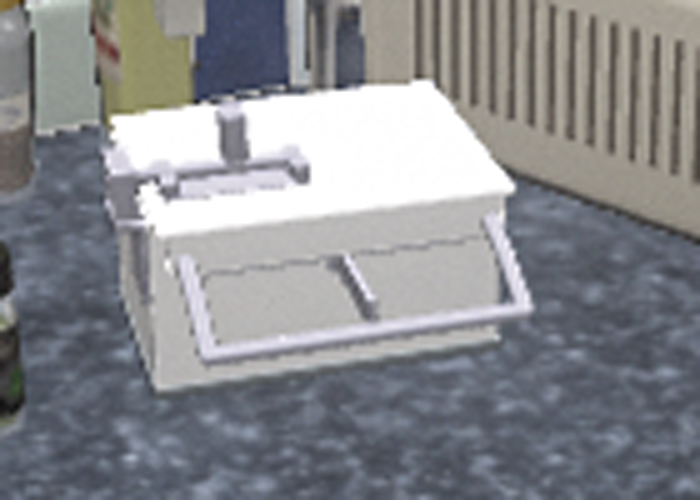

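The strip is the catch tab: its top is at 0.090 m, it ends at box x = -0.15, and it sits at box y ≈ -0.006. I will still confirm that by touch. Now I lower the closed fingers left of the knob and push the bolt.

Emit:
drive_tool(targets=[[0,0,-0.9,0,0,0],[0,0,-0.9,0,0,0],[0,0,0,0,0,0],[-0.038,-0.196,0,0,0,0],[0,0,0,0,0,0]])

```text
t: 5.68
eef_pos: [0.5468, 0.2156, 0.1447]
ee_rot: [-3.139, 0.002, -1.763]
force: [0.2, 0.2, -0.3]
width: 0.0006
```

Emit:
drive_tool(targets=[[-0.038,-0.196,0,0,0,0],[-0.038,-0.196,0,0,0,0],[0,0,0,0,0,0]])

```text
t: 6.05
eef_pos: [0.5429, 0.1993, 0.143]
ee_rot: [-3.141, 0.0, -1.764]
force: [1.1, 0.0, 0.0]
width: 0.0003
```

Emit:
drive_tool(targets=[[-0.02,-0.1,0,0,0,0],[-0.02,-0.1,0,0,0,0]])

```text
t: 6.3
eef_pos: [0.542, 0.1938, 0.1428]
ee_rot: [-3.14, 0.004, -1.763]
force: [-1.0, 18.9, 0.3]
width: 0.0003
```

```bash
cat >> h.py <<'E'
psi=-0.19; E=np.array([[np.cos(psi),np.sin(psi)],[-np.sin(psi),np.cos(psi)]]); B0=np.array([0.579,.1445])
def bx(X): return np.concatenate([(X[...,:2]-B0)@E.T,X[...,2:]],-1)
def st():
    s=arm.get_state(); print(round(s["t"],2),"q",s["q"].round(3),"box",bx(s["eef_pos"]).round(4),"rpy",s["ee_rot"].round(3),"F",s["force"].round(2),"Fb",(E@s["force"][:2]).round(2),"w",round(s["width"],4))
def knob(cam="side"):
    im,d,c=snap(cam); b=bx(cloud(d,c)[d>0]); k=(abs(b[:,0]+.046)<.014)&(b[:,2]>.150)&(b[:,2]<.167)&(b[:,1]>-.01)&(b[:,1]<.075); return np.percentile(b[k],[2,50,98],axis=0).round(4)
E
python3 - <<'E'
from h import *
st(); print(knob()); print(knob("wrist"))
E
```

```text
6.3 q [ 0.682  0.264 -0.328 -0.002 -0.976 -0.873] box [-0.0456  0.0414  0.1428] rpy [-3.14   0.004 -1.763] F [-1.02 18.86  0.27] Fb [-4.57 18.33] w 0.0003
[[-0.0594  0.0454  0.1508]
 [-0.0457  0.0514  0.1595]
 [-0.0329  0.0544  0.1668]]
[[-0.0559  0.0156  0.151 ]
 [-0.0466  0.0197  0.1622]
 [-0.0366  0.0322  0.1653]]
```

Emit:
drive_tool(targets=[[0.02,0.1,0,0,0,0],[0,0,1,0,0,0],[0,0,1,0,0,0]])

```text
t: 6.78
eef_pos: [0.5413, 0.1949, 0.2225]
ee_rot: [3.139, -0.003, -1.763]
force: [1.0, 0.4, 0.2]
width: 0.0002
```

Emit:
drive_tool(targets=[[-0.86,-0.47,0,0,0,0],[-0.86,-0.47,0,0,0,0],[-0.86,-0.47,0,-0.16,-0.82,0],[-0.86,-0.47,0,-0.16,-0.82,0],[0,0,0,-0.15,-0.82,0]], claw=0.45, newtons=10)

```text
t: 7.4
eef_pos: [0.4029, 0.1183, 0.2221]
ee_rot: [-2.877, 0.001, -1.764]
force: [0.3, 1.1, 1.1]
width: 0.0388
```

Run:
```python
from h import *
st(); print(knob())
im,d,c=snap("wrist","w2.png"); b=bx(cloud(d,c)[d>0])
k=(abs(b[:,0]+.046)<.014)&(b[:,2]>.158)&(b[:,2]<.167)&(b[:,1]>-.01)&(b[:,1]<.075)
print(k.sum(), np.percentile(b[k],[2,50,98],axis=0).round(4) if k.sum() else "")
for y in np.arange(-.08,.09,.02):
    m=(abs(b[:,1]-y)<.003)&(abs(b[:,0]+.156)<.02)&(b[:,2]>.06)&(b[:,2]<.085)
    if m.sum()>3: print("bar",y.round(2),m.sum(),b[m].max(0).round(4),np.median(b[m],0).round(4))
t=(b[:,0]<-.102)&(b[:,0]>-.148)&(abs(b[:,2]-.09)<.003)&(abs(b[:,1])<.05); print("tab",t.sum(),np.percentile(b[t],[5,50,95],axis=0).round(4) if t.sum() else '')
```

```text
7.4 q [ 0.999 -0.241 -0.798  0.306 -0.936 -1.365] box [-0.168  -0.059   0.2221] rpy [-2.877e+00  1.000e-03 -1.764e+00] F [0.31 1.1  1.06] Fb [0.1  1.14] w 0.0388
[[-0.0562  0.0188  0.1502]
 [-0.0465  0.0284  0.1589]
 [-0.0361  0.0325  0.1641]]
0 
bar -0.08 54 [-0.1494 -0.0774  0.0803] [-0.1584 -0.0808  0.0782]
bar -0.06 55 [-0.153  -0.057   0.0799] [-0.1588 -0.0602  0.0782]
bar -0.04 49 [-0.1535 -0.037   0.0803] [-0.1584 -0.0401  0.0785]
bar -0.02 50 [-0.1522 -0.0171  0.0802] [-0.158 -0.02   0.078]
bar 0.0 47 [-0.1528  0.003   0.0801] [-1.579e-01  1.000e-04  7.830e-02]
bar 0.06 43 [-0.1522  0.0628  0.0799] [-0.1578  0.0599  0.0783]
bar 0.08 21 [-0.1363  0.0784  0.0826] [-0.1461  0.0775  0.0785]
tab 193 [[-0.1462 -0.0088  0.0875]
 [-0.1259 -0.0071  0.0895]
 [-0.1046 -0.0045  0.0907]]
```

Emit:
drive_tool(targets=[[0,0,-0.92,0,0,0],[0,0,-0.93,0,0,0],[0,0,-0.93,0,0,0],[0,0,0,0,0,0]])

```text
t: 8.0
eef_pos: [0.4054, 0.1205, 0.1106]
ee_rot: [-2.881, -0.003, -1.764]
force: [0.4, -0.2, -0.1]
width: 0.0396
```

Emit:
drive_tool(targets=[[0.16,0,-0.57,0,0,0],[0.16,0,-0.57,0,0,0],[0.16,0,-0.56,0,0,0],[0,0,0,0,0,0]])

```text
t: 8.5
eef_pos: [0.4361, 0.1245, 0.0597]
ee_rot: [-2.917, -0.01, -1.766]
force: [-13.2, 8.8, -5.4]
width: 0.0401
```

Run:
```python
from h import *
st(); im,d,c=snap("side","s2.png")
im2,_,_=snap("wrist")
a=cv2.resize(im[170:310,220:380],None,fx=2.5,fy=2.5); b2=cv2.resize(im2,(467,350)); cv2.imwrite("pics/s2.png",np.hstack([a,b2[:, :400]])[:,:,::-1])
```

```text
8.5 q [ 0.84   0.082 -1.016  0.512 -0.412 -1.499] box [-0.1366 -0.0466  0.0597] rpy [-2.917 -0.01  -1.766] F [-13.18   8.77  -5.39] Fb [-14.6    6.13] w 0.0401
```

View pics/s2.png

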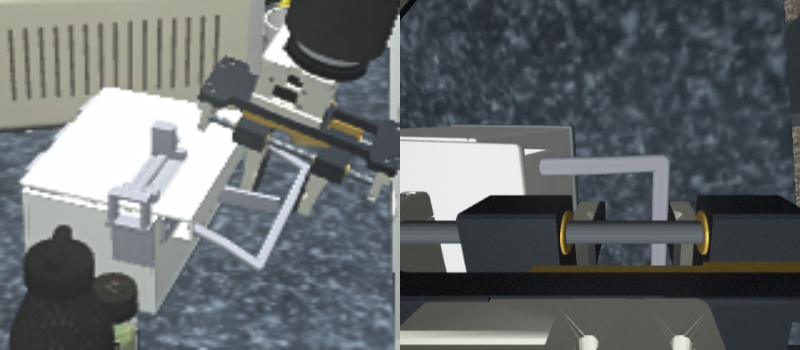

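The tilted pose ran into the lower limit of joint 3 and the front finger pressed on the bar: the side view shows the fingers over the bar near its right end. I back off, then fit the arm's kinematics from the recorded states to find a tilt that can be reached.

Emit:
drive_tool(targets=[[-0.25,0.05,0.5,0,0,0],[-0.25,0.05,0.8,0,0,0],[0,0,0,0,0,0]])

```text
t: 8.98
eef_pos: [0.4176, 0.1313, 0.1159]
ee_rot: [-2.912, -0.003, -1.764]
force: [0.5, 0.3, -0.2]
width: 0.0397
```

```bash
cat > kin.py <<'E'
from h import *
from scipy.optimize import least_squares
def fk(q,p):
    r0,h,A,B,C,D,Lt=p
    Ry=lambda a:R.from_euler('y',a)
    R1=R.from_euler('z',q[0]); R2=R1*Ry(q[1]); R3=R2*Ry(-q[2]); R4=R3*R.from_euler('x',q[3]); R5=R4*Ry(-q[4])
    pos=R1.apply([r0,0,h])+R2.apply([B,0,A])+R3.apply([D,0,C])+R5.apply([Lt,0,0])
    R6=R5*R.from_euler('x',q[5]); return pos,R6
Q=[[-.84793,.35938,.01107,-.00036,-1.2241,-.2881],[.719,.231,-.197,0,-1.142,-.91],[.682,.264,-.328,-.002,-.976,-.873],[.999,-.241,-.798,.306,-.936,-1.365],[.84,.082,-1.016,.512,-.412,-1.499]]
P=[[.28409,-.61177,.22563],[.5475,.2241,.2139],[.542,.1938,.1428],[.4029,.1183,.2221],[.4361,.1245,.0597]]
RPY=[[3.13995,0,-2.70695],[-3.141,0,-1.762],[-3.14,.004,-1.763],[-2.877,.001,-1.764],[-2.917,-.01,-1.766]]
E
python3 - <<'E'
from kin import *
st(); s=arm.get_state(); Q.append(s["q"]);P.append(s["eef_pos"]);RPY.append(s["ee_rot"])
M=[fk(q,np.zeros(7))[1].inv()*R.from_euler('xyz',r) for q,r in zip(Q,RPY)]
print(np.round([m.as_rotvec() for m in M],3))
f=lambda p:np.concatenate([(fk(q,p)[0]-x) for q,x in zip(Q,P)]+[0.003*(np.array(p)-[0,.3,.4,0,0,.4,.3])])
s=least_squares(f,[0,.3,.4,0,0,.4,.3]); print(s.x.round(4)); print(np.round(s.fun[:-7].reshape(-1,3)*1000,1))
np.save("p.npy",s.x)
E
```

```text
8.97 q [ 0.933 -0.047 -0.932  0.363 -0.62  -1.416] box [-0.156  -0.0435  0.1159] rpy [-2.912 -0.003 -1.764] F [ 0.54  0.34 -0.18] Fb [0.47 0.44] w 0.0397
[[-0.775  1.428 -0.774]
 [ 0.196  1.563  0.196]
 [ 0.138  1.563  0.14 ]
 [ 0.926  1.815  0.342]
 [ 0.612  1.809  0.154]
 [ 0.775  1.793  0.287]]
[ 0.0923 -1.2508  0.3167  0.1577  0.1229  0.2277 -1.178 ]
[[ 119.2  155.2  -19.6]
 [-114.4  155.     2.8]
 [ -91.9  174.2   23.9]
 [   6.9   -9.5   -6.7]
 [ -21.7   -8.4   -6.2]
 [  -6.5   14.9    5.8]]
```

```bash
cat > kin2.py <<'E'
from kin import *
def fk(q,p,s4=1):
    r0,h,A,B,C,D,Lt,S,W,ex,ez=p
    Ry=lambda a:R.from_euler('y',a)
    R1=R.from_euler('z',q[0]); R2=R1*Ry(q[1]); R3=R2*Ry(-q[2]); R4=R3*R.from_euler('x',s4*q[3]); R5=R4*Ry(-q[4])
    pos=R1.apply([r0,S,h])+R2.apply([B,0,A])+R3.apply([D,0,C])+R4.apply([0,W,0])+R5.apply([Lt,0,ez])
    return pos,R5*R.from_euler('x',-q[5])
E
python3 - <<'E'
from kin2 import *
s=arm.get_state(); Q.append(s["q"]);P.append(s["eef_pos"]);RPY.append(s["ee_rot"])
x0=np.array([0,.3,.4,0,0,.4,.3,-.19,0,0,0])
for s4 in [1,-1]:
    M=[fk(q,x0,s4)[1].inv()*R.from_euler('xyz',r) for q,r in zip(Q,RPY)]
    print(s4,np.round([m.as_rotvec() for m in M],3))
    f=lambda p:np.concatenate([(fk(q,p,s4)[0]-x) for q,x in zip(Q,P)]+[0.002*(np.array(p)-x0)])
    s=least_squares(f,x0); print(s.x.round(4)); print(np.round(s.fun[:-11].reshape(-1,3)*1000,1)); np.save(f"p{s4}.npy",s.x)
E
```

```text
1 [[-1.21   1.209 -1.208]
 [-1.209  1.21  -1.21 ]
 [-1.21   1.209 -1.205]
 [-1.03   0.716 -1.73 ]
 [-1.472  0.32  -2.03 ]
 [-1.245  0.596 -1.839]]
[ 0.1519 -0.4681  0.4968  0.0174  0.001   0.4667 -0.3948 -0.49    0.2979
  0.     -0.1411]
[[-3.8  3.9  1.7]
 [ 4.9  4.2 -0.6]
 [ 0.7  0.1 -1.6]
 [ 1.2 -1.2  0. ]
 [ 2.9 -0.9  1.1]
 [-5.6  1.  -0.6]]
-1 [[-1.209  1.209 -1.209]
 [-1.209  1.21  -1.21 ]
 [-1.209  1.208 -1.209]
 [-1.209  1.209 -1.209]
 [-1.209  1.21  -1.21 ]
 [-1.209  1.209 -1.209]]
[-0.0011  0.1995  0.6007  0.0013  0.0007  0.4623  0.3786 -0.0038 -0.1881
  0.      0.001 ]
[[-0.2  0.1 -0.1]
 [ 0.2  0.3  0.2]
 [-0.1 -0.1 -0.1]
 [-0.  -0.  -0. ]
 [-0.   0.1  0. ]
 [ 0.1 -0.1 -0. ]]
```

```bash
cat >> kin2.py <<'E'
PAR=np.load("p-1.npy") if __import__("os").path.exists("p-1.npy") else None
M0=R.from_rotvec([-1.2092,1.2092,-1.2092])
LO=np.array([-3.07,-1.43,-1.02,-3.03,-3.05,-3.03]);HI=np.array([3.07,2.12,1.25,1.67,0,3.03])
def pose(q): p,r=fk(q,PAR,-1); return p,r*M0
def ori(al,be,ga=0): # degrees: lean to robot, lean (body) , extra yaw
    return R.from_euler('z',psi+np.radians(ga))*R.from_euler('y',-np.radians(al))*R.from_euler('x',np.radians(be))*R.from_euler('z',-np.pi/2)*R.from_euler('x',np.pi)
def ik(xb,Rt,q0):
    x=np.r_[B0+E.T@xb[:2],xb[2]]
    f=lambda q:np.r_[(pose(q)[0]-x)*10,(pose(q)[1].inv()*Rt).as_rotvec()]
    s=least_squares(f,np.clip(q0,LO+1e-3,HI-1e-3),bounds=(LO,HI)); return s.x,np.abs(s.fun).max()
def tcp(bar,al,be,dep): return np.array(bar)+R.from_euler('z',-psi).apply(ori(al,be).apply([0,0,dep]))
E
python3 - <<'E'
from kin2 import *
q0=arm.get_state()["q"]
print("body dir for be>0:",R.from_euler('z',-psi).apply(ori(0,10).apply([0,0,-1])).round(2))
for dep in [.019,.028]:
  for al in [0,5,10]:
    for be in [-30,-20,-10,0,10,20]:
      o=[]
      for y in [-.06,-.04,-.02,0.02]:
        for bar in [(-.157,y,.074),(-.1585,y,.094)]:
          q,e=ik(tcp(bar,al,be,dep),ori(al,be),q0); o.append(f"{(q[2]+1.02):.2f}/{-q[4]:.2f}{'!' if e>.005 else ''}")
      print(dep,al,be,*o)
E
```

```text
body dir for be>0: [ 0.   -0.17  0.98]
0.019 0 -30 0.37/1.03 0.38/1.08 0.40/1.05 0.42/1.10 0.44/1.08 0.46/1.12 0.52/1.12 0.53/1.16
0.019 0 -20 0.32/0.91 0.34/0.96 0.35/0.92 0.37/0.97 0.39/0.94 0.41/0.99 0.46/0.97 0.47/1.02
0.019 0 -10 0.29/0.78 0.31/0.84 0.32/0.79 0.34/0.85 0.34/0.81 0.37/0.86 0.40/0.83 0.42/0.88
0.019 0 0 0.28/0.68 0.30/0.74 0.30/0.68 0.32/0.74 0.32/0.69 0.34/0.74 0.37/0.70 0.39/0.75
0.019 0 10 0.31/0.62 0.33/0.67 0.32/0.62 0.34/0.67 0.34/0.61 0.35/0.66 0.37/0.61 0.38/0.66
0.019 0 20 0.38/0.65 0.39/0.69 0.38/0.63 0.39/0.67 0.39/0.61 0.40/0.65 0.41/0.59 0.42/0.62
0.019 5 -30 0.30/0.98 0.32/1.03 0.33/1.00 0.35/1.05 0.37/1.02 0.39/1.07 0.45/1.07 0.47/1.11
0.019 5 -20 0.24/0.84 0.26/0.89 0.27/0.86 0.29/0.91 0.31/0.87 0.33/0.93 0.38/0.91 0.40/0.96
0.019 5 -10 0.19/0.70 0.22/0.76 0.22/0.71 0.24/0.77 0.25/0.72 0.27/0.78 0.31/0.75 0.33/0.80
0.019 5 0 0.17/0.57 0.20/0.63 0.19/0.57 0.21/0.63 0.21/0.58 0.24/0.64 0.26/0.59 0.28/0.65
0.019 5 10 0.20/0.49 0.22/0.55 0.21/0.48 0.23/0.54 0.22/0.48 0.24/0.53 0.25/0.47 0.27/0.53
0.019 5 20 0.30/0.52 0.31/0.56 0.30/0.50 0.31/0.54 0.31/
[... 1538 characters left out ...]
/0.45 0.22/0.51 0.22/0.45 0.23/0.51 0.24/0.45 0.26/0.50
0.028 5 20 0.30/0.50 0.31/0.54 0.30/0.48 0.31/0.52 0.31/0.46 0.31/0.50 0.32/0.43 0.32/0.47
0.028 10 -30 0.21/0.91 0.23/0.96 0.25/0.93 0.27/0.98 0.29/0.95 0.31/1.00 0.37/1.00 0.39/1.04
0.028 10 -20 0.14/0.75 0.16/0.81 0.17/0.77 0.20/0.83 0.21/0.79 0.23/0.84 0.28/0.83 0.30/0.88
0.028 10 -10 0.07/0.58 0.10/0.65 0.10/0.60 0.13/0.66 0.13/0.61 0.16/0.68 0.20/0.65 0.22/0.70
0.028 10 0 0.02/0.41 0.06/0.49 0.04/0.42 0.08/0.50 0.06/0.43 0.10/0.51 0.12/0.45 0.15/0.52
0.028 10 10 0.04/0.29 0.07/0.37 0.04/0.28 0.08/0.36 0.05/0.28 0.09/0.36 0.07/0.28 0.11/0.35
0.028 10 20 0.21/0.35 0.21/0.39 0.20/0.32 0.20/0.36 0.20/0.30 0.20/0.34 0.19/0.25 0.19/0.30
```

Emit:
drive_tool(targets=[[0.07,-0.05,0,0.13,0.68,0],[0,0,-0.56,0,0,0],[0,0,-0.57,0,0,0],[0,0,-0.56,0,0,0],[0,0,0,0,0,0]])

```text
t: 9.6
eef_pos: [0.4188, 0.1263, 0.0443]
ee_rot: [-2.989, -0.011, -1.765]
force: [-0.0, -0.3, 0.4]
width: 0.0392
```

Run:
```python
from kin2 import *
st()
im2,_,_=snap("wrist","w3.png")
# arc plan: bar & tcp versus lid angle
for th in [0,.03,.06,.09,.12,.2,.4,.6,.8,.9]:
    v=np.array([-.224,-.038]); c,s=np.cos(th),np.sin(th)
    b=np.array([.067+c*v[0]+s*v[1], .112-s*v[0]+c*v[1]])
    x=tcp((b[0],-.045 if th<.1 else .02,b[1]),9,0,.026); q,e=ik(x,ori(9,0),arm.get_state()["q"])
    print(th,b.round(4),x.round(4),(q-LO).min().round(2),(HI-q).min().round(2),round(e,4))
```

```text
9.6 q [ 0.857  0.117 -0.956  0.321 -0.452 -1.337] box [-0.1539 -0.0481  0.0443] rpy [-2.989 -0.011 -1.765] F [-0.01 -0.27  0.43] Fb [ 0.04 -0.27] w 0.0392
0 [-0.157  0.074] [-0.1529 -0.045   0.0483] 0.07 0.45 0.0
0.03 [-0.158   0.0807] [-0.154  -0.045   0.0551] 0.08 0.48 0.0
0.06 [-0.1589  0.0875] [-0.1548 -0.045   0.0618] 0.09 0.5 0.0
0.09 [-0.1595  0.0943] [-0.1554 -0.045   0.0686] 0.1 0.53 0.0
0.12 [-0.1599  0.1011] [-0.1559  0.02    0.0754] 0.19 0.57 0.0
0.2 [-0.1601  0.1193] [-0.156   0.02    0.0936] 0.22 0.63 0.0
0.4 [-0.1541  0.1642] [-0.15    0.02    0.1385] 0.3 0.76 0.0
0.6 [-0.1393  0.2071] [-0.1353  0.02    0.1814] 0.39 0.88 0.0
0.8 [-0.1163  0.2462] [-0.1123  0.02    0.2205] 0.49 0.97 0.0
0.9 [-0.102   0.2638] [-0.0979  0.02    0.2382] 0.55 1.01 0.0
```

View pics/w3.png

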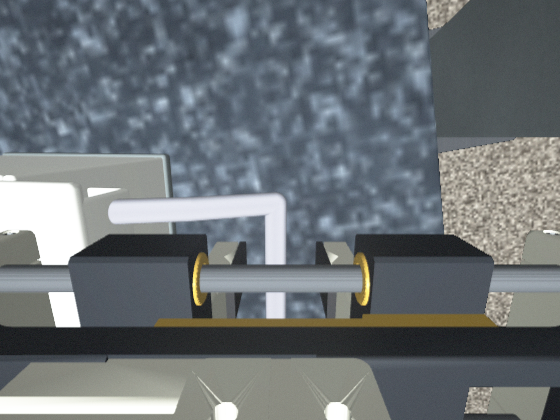

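The wrist view shows the bar (275,200 downward) centred between the two fingers, with nothing else touched. I close lightly and lift towards the catch.

Emit:
drive_tool(targets=[[0,0,0.05,0,0,0],[0,0,0,0,0,0],[0,0,0,0,0,0],[0,0,0,0,0,0],[0,0,0,0,0,0]], claw=0, newtons=12)

```text
t: 10.28
eef_pos: [0.4211, 0.1287, 0.0489]
ee_rot: [-2.984, -0.005, -1.764]
force: [11.7, -5.9, 2.2]
width: 0.0096
```

Emit:
drive_tool(targets=[[-0.01,0,0.1,0,0,0],[-0.02,0,0.1,0,0,0],[-0.01,0,0.1,0,0,0],[0,0,0,0,0,0]])

```text
t: 10.78
eef_pos: [0.4194, 0.129, 0.061]
ee_rot: [-2.984, -0.005, -1.764]
force: [8.8, -4.8, 1.2]
width: 0.0097
```

```bash
cat >> h.py <<'E'
def lidz(cam="side"):
    im,d,c=snap(cam); b=bx(cloud(d,c)[d>0])
    m=(b[:,0]>-.05)&(b[:,0]<.06)&(b[:,1]>-.09)&(b[:,1]<-.01)&(b[:,2]>.112)&(b[:,2]<.3)
    if m.sum()<50: return None
    a=np.polyfit(b[m,0],b[m,2],1); return m.sum(),a.round(4),"angle",(-np.arctan(a[0])).round(4)
E
python3 -c "
from h import *
st(); print(lidz(),lidz('scene'))"
```

```text
10.78 q [ 0.867  0.083 -0.929  0.292 -0.503 -1.312] box [-0.1538 -0.0454  0.061 ] rpy [-2.984 -0.005 -1.764] F [ 8.84 -4.85  1.16] Fb [ 9.59 -3.09] w 0.0097
(np.int64(564), array([-0.0549,  0.1226]), 'angle', np.float64(0.0548)) (np.int64(69), array([-0.0725,  0.1237]), 'angle', np.float64(0.0724))
```

Emit:
drive_tool(targets=[[0.02,0,0.06,0,0,0],[0.02,0,0.06,0,0,0],[0,0,0.06,0,0,0],[0,0,0,0,0,0]])

```text
t: 11.38
eef_pos: [0.4191, 0.1287, 0.0669]
ee_rot: [-2.987, -0.006, -1.765]
force: [-8.3, 6.4, -1.6]
width: 0.0094
```

```bash
python3 -c "
from h import *
st(); print(lidz(),lidz('scene'))"
```

```text
11.38 q [ 0.867  0.073 -0.915  0.275 -0.528 -1.295] box [-0.1541 -0.0457  0.0669] rpy [-2.987 -0.006 -1.765] F [-8.29  6.41 -1.61] Fb [-9.35  4.73] w 0.0094
(np.int64(552), array([-0.0783,  0.1243]), 'angle', np.float64(0.0782)) (np.int64(67), array([-0.0802,  0.1249]), 'angle', np.float64(0.0801))
```

Emit:
drive_tool(targets=[[-0.02,0,0.05,0,0,0],[-0.02,0,0.05,0,0,0],[0,0,0,0,0,0]])

```text
t: 11.85
eef_pos: [0.4184, 0.1286, 0.071]
ee_rot: [-2.986, -0.006, -1.764]
force: [6.3, 3.0, -11.3]
width: 0.0095
```

```bash
python3 -c "
from h import *
st(); print(lidz(),lidz('scene'))"
```

```text
11.85 q [ 0.87   0.064 -0.91   0.271 -0.542 -1.293] box [-0.1547 -0.046   0.071 ] rpy [-2.986 -0.006 -1.764] F [  6.25   3.02 -11.29] Fb [5.57 4.14] w 0.0095
(np.int64(550), array([-0.0888,  0.1251]), 'angle', np.float64(0.0886)) (np.int64(69), array([-0.0939,  0.1259]), 'angle', np.float64(0.0936))
```

Emit:
drive_tool(targets=[[0,0,-0.05,0,0,0],[0,0,0,0,0,0]])

```text
t: 12.2
eef_pos: [0.4185, 0.1286, 0.0693]
ee_rot: [-2.986, -0.006, -1.764]
force: [3.3, 0.3, -2.5]
width: 0.0095
```

Emit:
drive_tool(targets=[[0,0,0,0,0,0],[0,0,0,0,0,0],[0,0,-0.1,0,0,0],[0,0,0,0,0,0]], claw=0.2)

```text
t: 12.7
eef_pos: [0.4179, 0.128, 0.0647]
ee_rot: [-2.987, -0.007, -1.765]
force: [0.6, -0.1, -0.5]
width: 0.0175
```

```bash
python3 -c "
from h import *
st(); print(lidz(),lidz('scene'))"
```

```text
12.7 q [ 0.869  0.075 -0.922  0.281 -0.521 -1.303] box [-0.1551 -0.0466  0.0647] rpy [-2.987 -0.007 -1.765] F [ 0.61 -0.06 -0.5 ] Fb [0.61 0.05] w 0.0175
(np.int64(558), array([-0.086 ,  0.1246]), 'angle', np.float64(0.0858)) (np.int64(64), array([-0.0863,  0.1254]), 'angle', np.float64(0.0861))
```

Emit:
drive_tool(targets=[[0.04,0.2,0,0,0,0],[0.04,0.2,0,0,0,0],[0,0,0,0,0,0]])

```text
t: 13.18
eef_pos: [0.4218, 0.1453, 0.0652]
ee_rot: [-2.986, -0.006, -1.764]
force: [0.7, 0.0, 0.4]
width: 0.0173
```

Emit:
drive_tool(targets=[[0.01,0.05,0,0,0,0],[0.01,0.05,0,0,0,0],[0,0,0,0,0,0]])

```text
t: 13.55
eef_pos: [0.4223, 0.1485, 0.0651]
ee_rot: [-2.986, -0.006, -1.764]
force: [0.1, 0.8, 1.1]
width: 0.0175
```

Emit:
drive_tool(targets=[[0.01,0.05,0,0,0,0],[0.01,0.05,0,0,0,0],[0,0,0,0,0,0]])

```text
t: 13.92
eef_pos: [0.4231, 0.1525, 0.0651]
ee_rot: [-2.986, -0.006, -1.764]
force: [1.1, -0.4, 0.0]
width: 0.0176
```

Emit:
drive_tool(targets=[[0.01,0.05,0,0,0,0],[0.01,0.05,0,0,0,0],[0,0,0,0,0,0]])

```text
t: 14.3
eef_pos: [0.4237, 0.1561, 0.065]
ee_rot: [-2.986, -0.007, -1.765]
force: [0.2, -2.5, 1.4]
width: 0.0177
```

```bash
python3 -c "
from h import *
st()"
```

```text
14.3 q [ 0.907  0.102 -0.889  0.282 -0.532 -1.34 ] box [-0.1547 -0.018   0.065 ] rpy [-2.986 -0.007 -1.765] F [ 0.21 -2.49  1.42] Fb [ 0.67 -2.41] w 0.0177
```

Contact: -2.4 N along the box's y at tool y ≈ -0.018 to -0.020, which agrees with where vision put the tab. I push on in small steps.

Emit:
drive_tool(targets=[[0.019,0.098,0,0,0,0],[0.019,0.098,0,0,0,0],[0.019,0.098,0,0,0,0],[0,0,0,0,0,0]])

```text
t: 14.8
eef_pos: [0.426, 0.1681, 0.0649]
ee_rot: [-2.986, -0.007, -1.764]
force: [1.3, -4.0, 0.7]
width: 0.0175
```

Emit:
drive_tool(targets=[[0.019,0.098,0,0,0,0],[0.019,0.098,0,0,0,0],[0.019,0.098,0,0,0,0],[0,0,0,0,0,0]])

```text
t: 15.3
eef_pos: [0.4282, 0.1798, 0.0649]
ee_rot: [-2.986, -0.007, -1.764]
force: [-0.7, -4.9, -0.8]
width: 0.0177
```

Run:
```python
from h import *
st(); print(lidz())
for cam in ["scene","side"]:
    im,d,c=snap(cam); b=bx(cloud(d,c)); r=(d>0)
    m=r&(b[...,0]>-.15)&(b[...,0]<-.1)&(b[...,1]>-.03)&(b[...,1]<.06)&(b[...,2]>.07)&(b[...,2]<.093)
    print(cam,m.sum()); k=b[m]; o=np.argsort(k[:,0])[::max(1,m.sum()//25)]; print(k[o].round(3).tolist())
    if cam=="scene": cv2.imwrite("pics/sc3.png",cv2.resize(im[190:290,190:330,::-1],None,fx=5,fy=5,interpolation=cv2.INTER_CUBIC))
```

```text
15.3 q [ 0.936  0.126 -0.859  0.28  -0.542 -1.367] box [-0.1547  0.0062  0.0649] rpy [-2.986 -0.007 -1.764] F [-0.67 -4.9  -0.85] Fb [ 0.27 -4.94] w 0.0177
(np.int64(547), array([-0.0853,  0.1246]), 'angle', np.float64(0.0851))
scene 5
[[-0.147, 0.024, 0.077], [-0.143, 0.025, 0.078], [-0.142, 0.023, 0.077], [-0.142, 0.025, 0.074], [-0.14, 0.022, 0.091]]
side 150
[[-0.149, 0.004, 0.086], [-0.148, 0.014, 0.078], [-0.146, 0.015, 0.081], [-0.144, 0.027, 0.08], [-0.144, 0.014, 0.072], [-0.143, 0.016, 0.086], [-0.141, 0.026, 0.084], [-0.14, 0.023, 0.09], [-0.138, 0.016, 0.088], [-0.136, 0.025, 0.082], [-0.135, 0.022, 0.089], [-0.133, 0.02, 0.073], [-0.13, 0.02, 0.081], [-0.128, 0.02, 0.082], [-0.125, 0.021, 0.085], [-0.124, 0.016, 0.091], [-0.121, 0.014, 0.086], [-0.119, 0.015, 0.078], [-0.117, 0.014, 0.073], [-0.114, 0.013, 0.081], [-0.111, 0.014, 0.089], [-0.109, 0.013, 0.079], [-0.107, 0.008, 0.09], [-0.105, 0.009, 0.078], [-0.102, 0.007, 0.079]]
```

View pics/sc3.png

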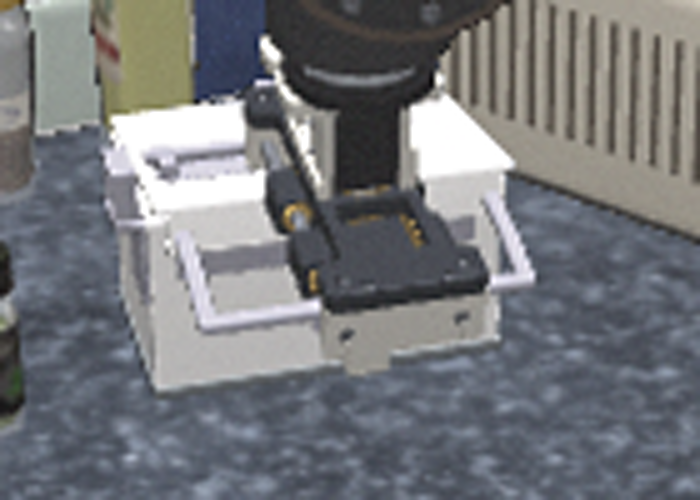

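The scene crop shows the gripper over the bar with the lid slightly raised. The side depth gives a tab angle of about 0.43–0.44 rad, or about 28 mm of push, and 4.9 N agrees with that. I push 3 mm more and close on the bar.

Emit:
drive_tool(targets=[[0.014,0.074,0,0,0,0],[0,0,0,0,0,0]])

```text
t: 15.7
eef_pos: [0.4288, 0.1826, 0.065]
ee_rot: [-2.986, -0.007, -1.765]
force: [-0.7, -5.0, 0.2]
width: 0.0178
```

Emit:
drive_tool(targets=[[0,0,0,0,0,0],[0,0,0,0,0,0],[0,0,0,0,0,0]], claw=0, newtons=15)

```text
t: 16.08
eef_pos: [0.4297, 0.1826, 0.0654]
ee_rot: [-2.985, -0.006, -1.764]
force: [9.5, -9.2, -0.6]
width: 0.0092
```

Run:
```python
from h import *
st(); print(lidz())
im,d,c=snap("side"); b=bx(cloud(d,c)); 
m=(d>0)&(b[...,0]>-.142)&(b[...,0]<-.1)&(b[...,1]>-.0)&(b[...,1]<.06)&(b[...,2]>.072)&(b[...,2]<.09)
k=b[m]; print(m.sum(),np.polyfit(k[:,0],k[:,1],1).round(3))
o=np.argsort(k[:,0])[::10]; print(k[o].round(3).tolist())
```

```text
16.07 q [ 0.938  0.129 -0.855  0.282 -0.543 -1.37 ] box [-0.1539  0.0092  0.0654] rpy [-2.985 -0.006 -1.764] F [ 9.47 -9.24 -0.61] Fb [11.04 -7.29] w 0.0092
(np.int64(535), array([-0.0883,  0.1248]), 'angle', np.float64(0.0881))
111 [-0.443 -0.036]
[[-0.142, 0.026, 0.073], [-0.139, 0.026, 0.075], [-0.136, 0.025, 0.088], [-0.132, 0.023, 0.075], [-0.128, 0.022, 0.087], [-0.124, 0.021, 0.077], [-0.12, 0.018, 0.085], [-0.116, 0.014, 0.09], [-0.111, 0.013, 0.074], [-0.108, 0.012, 0.089], [-0.103, 0.009, 0.075], [-0.1, 0.009, 0.08]]
```

Emit:
drive_tool(targets=[[0,0,0,0,0,0],[0.036,0.085,0,0,0,0],[0,0,0,0,0,0]], claw=0.15)

```text
t: 16.55
eef_pos: [0.4303, 0.1862, 0.065]
ee_rot: [-2.986, -0.006, -1.764]
force: [-1.6, -5.7, 0.9]
width: 0.0128
```

Emit:
drive_tool(targets=[[0,0,0,0,0,0],[0,0,0,0,0,0]], claw=0)

```text
t: 16.8
eef_pos: [0.4305, 0.1861, 0.0651]
ee_rot: [-2.986, -0.006, -1.764]
force: [2.2, -5.0, -1.1]
width: 0.0091
```

Run:
```python
from h import *
st(); print(lidz())
im,d,c=snap("side"); b=bx(cloud(d,c)); 
m=(d>0)&(b[...,0]>-.142)&(b[...,0]<-.1)&(b[...,1]>-.0)&(b[...,1]<.06)&(b[...,2]>.072)&(b[...,2]<.09)
k=b[m]; print(m.sum(),np.polyfit(k[:,0],k[:,1],1).round(3))
```

```text
16.8 q [ 0.941  0.134 -0.85   0.28  -0.545 -1.371] box [-0.1537  0.0128  0.0651] rpy [-2.986 -0.006 -1.764] F [ 2.2  -4.99 -1.11] Fb [ 3.11 -4.48] w 0.0091
(np.int64(537), array([-0.0896,  0.1247]), 'angle', np.float64(0.0893))
102 [-0.49  -0.039]
```

Emit:
drive_tool(targets=[[0,0,0.05,0,0,0],[0,0,0.05,0,0,0],[0,0,0.05,0,0,0],[0,0,0,0,0,0]])

```text
t: 17.4
eef_pos: [0.4302, 0.1861, 0.071]
ee_rot: [-2.986, -0.006, -1.765]
force: [-1.3, -2.6, -3.6]
width: 0.0093
```

```bash
python3 -c "
from h import *
st(); print(lidz())"
```

```text
17.4 q [ 0.943  0.123 -0.84   0.27  -0.565 -1.362] box [-0.154   0.0127  0.071 ] rpy [-2.986 -0.006 -1.765] F [-1.26 -2.6  -3.62] Fb [-0.74 -2.79] w 0.0093
(np.int64(507), array([-0.1142,  0.1265]), 'angle', np.float64(0.1137))
```

Lid angle is 0.114 rad with only 3.6 N, so it is past the catch. I swing it up along the arc.

Emit:
drive_tool(targets=[[0,0,0.12,0,0,0],[0,0,0.12,0,0,0],[0,0,0.12,0,0,0],[0,0,0.12,0,0,0]])

```text
t: 17.95
eef_pos: [0.4299, 0.1862, 0.0907]
ee_rot: [-2.987, -0.006, -1.764]
force: [-7.1, -1.7, -4.1]
width: 0.0093
```

Emit:
drive_tool(targets=[[0.03,-0.006,0.225,0,0,0],[0.03,-0.006,0.225,0,0,0],[0.03,-0.006,0.225,0,0,0],[0.03,-0.006,0.225,0,0,0],[0.03,-0.006,0.225,0,0,0]])

```text
t: 18.58
eef_pos: [0.4353, 0.1852, 0.1357]
ee_rot: [-2.987, -0.006, -1.764]
force: [-9.1, -1.3, -2.8]
width: 0.0095
```

```bash
python3 -c "
from h import *
st(); print(lidz())"
```

```text
18.57 q [ 0.937  0.035 -0.725  0.206 -0.761 -1.277] box [-0.1488  0.0128  0.1357] rpy [-2.987 -0.006 -1.764] F [-9.13 -1.29 -2.84] Fb [-8.72 -2.99] w 0.0095
(np.int64(301), array([-0.4186,  0.1473]), 'angle', np.float64(0.3964))
```

Emit:
drive_tool(targets=[[0.05,-0.009,0.215,0,0,0],[0.07,-0.014,0.215,0,0,0],[0.073,-0.014,0.215,0,0,0],[0.073,-0.014,0.215,0,0,0],[0.073,-0.014,0.215,0,0,0]])

```text
t: 19.25
eef_pos: [0.4491, 0.1825, 0.1791]
ee_rot: [-2.987, -0.006, -1.764]
force: [-6.1, -2.3, -1.4]
width: 0.0094
```

Emit:
drive_tool(targets=[[0.11,-0.021,0.196,0,0,0],[0.11,-0.021,0.196,0,0,0],[0.11,-0.021,0.196,0,0,0],[0.11,-0.021,0.196,0,0,0],[0.11,-0.021,0.196,0,0,0]])

```text
t: 19.88
eef_pos: [0.471, 0.1782, 0.2188]
ee_rot: [-2.987, -0.006, -1.764]
force: [-8.5, -2.0, 1.6]
width: 0.0092
```

Emit:
drive_tool(targets=[[0.136,-0.026,0.162,0,0,0],[0.136,-0.026,0.162,0,0,0],[0.136,-0.026,0.162,0,0,0],[0.136,-0.026,0.162,0,0,0],[0,0,0,0,0,0]])

```text
t: 20.5
eef_pos: [0.494, 0.1739, 0.2461]
ee_rot: [-2.984, -0.005, -1.764]
force: [-11.3, -3.9, 11.0]
width: 0.0094
```

Run:
```python
from h import *
st(); print(lidz())
im,d,c=snap("side"); im2,_,_=snap("scene")
cv2.imwrite("pics/f1.png",np.hstack([cv2.resize(im[100:310,180:420],(400,350)),cv2.resize(im2[110:300,170:390],(400,350))])[:,:,::-1])
```

```text
20.5 q [ 0.816  0.012 -0.453  0.158 -1.031 -1.085] box [-0.0891  0.0128  0.2461] rpy [-2.984 -0.005 -1.764] F [-11.34  -3.88  11.01] Fb [-10.4   -5.96] w 0.0094
(np.int64(199), array([-0.8802,  0.2106]), 'angle', np.float64(0.7218))
```

View pics/f1.png

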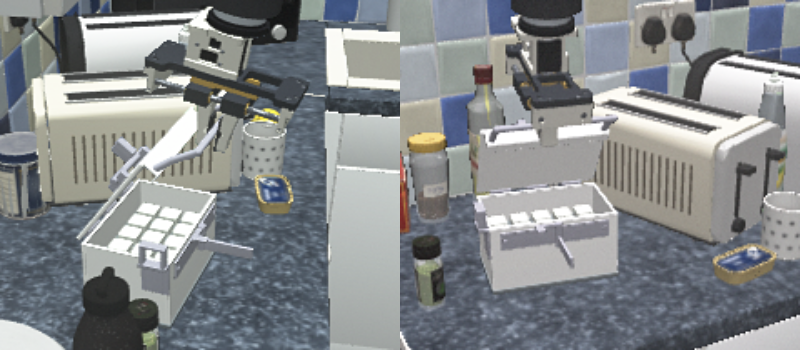

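Both views show the lid well open, the tablets visible, the catch tab sprung back and all three bystanders in place. I release and back off along the tool axis.

Emit:
drive_tool(targets=[[0,0,0,0,0,0],[0,0,0,0,0,0],[0,0,0,0,0,0]], claw=0.3)

```text
t: 21.02
eef_pos: [0.4943, 0.1746, 0.244]
ee_rot: [-2.985, -0.005, -1.764]
force: [-0.5, -0.2, -0.2]
width: 0.0258
```

Emit:
drive_tool(targets=[[-0.06,0.01,0.4,0,0,0],[-0.06,0.01,0.4,0,0,0],[-0.12,0.02,0.8,0,0,0],[-0.5,0.03,0.5,0,0,0],[-0.8,0,0,0,0,0]])

```text
t: 21.65
eef_pos: [0.4328, 0.1777, 0.329]
ee_rot: [-2.984, -0.004, -1.765]
force: [-0.1, 1.3, -0.1]
width: 0.0264
```

Run:
```python
from h import *
st()
for cam in ["side","scene"]:
    im,d,c=snap(cam); b=bx(cloud(d,c)[d>0])
    r=arm.landmark_of("bar_mid",cam)[:1]+arm.landmark_of("bolt_knob",cam)[:1]
    for k in r:
        p=bx(w(cam,k["point"],c)); print(cam,round(k["score"],2),p.round(3),"ang from hinge",np.arctan2(p[2]-.112,.067-p[0]).round(3))
    for n in ["spice_jar_mid","tin_mid","mug_mid"]:
        k=arm.landmark_of(n,cam)[:1]; print(n,[w(cam,i["point"],c).round(3) for i in k])
    cv2.imwrite(f"pics/g_{cam}.png",im[:,:,::-1])
    m=(b[:,0]>-.03)&(b[:,0]<.07)&(abs(b[:,1]+.05)<.04)&(b[:,2]>.125)&(b[:,2]<.3)
    if m.sum()>30: print(m.sum(),np.polyfit(b[m,0],b[m,2],1).round(3))
a=[cv2.resize(cv2.imread(f"pics/g_{n}.png")[s],(400,350)) for n,s in [("side",np.s_[100:310,180:420]),("scene",np.s_[110:300,170:390])]]
cv2.imwrite("pics/g.png",np.hstack(a))
```

```text
21.65 q [ 0.938 -0.133 -0.396  0.152 -1.247 -1.176] box [-0.1499  0.005   0.329 ] rpy [-2.984 -0.004 -1.765] F [-0.11  1.26 -0.07] Fb [-0.35  1.21] w 0.0264
side 0.6 [-0.094 -0.001  0.274] ang from hinge 0.789
side 0.7 [0.034 0.023 0.227] ang from hinge 1.291
spice_jar_mid [array([0.554, 0.341, 0.053])]
tin_mid [array([ 0.411, -0.129,  0.015])]
mug_mid [array([ 0.436, -0.251,  0.043])]
71 [-1.424  0.209]
scene 0.83 [-0.093 -0.004  0.273] ang from hinge 0.787
scene 0.54 [-0.096 -0.001  0.274] ang from hinge 0.781
spice_jar_mid [array([0.548, 0.341, 0.047])]
tin_mid [array([0.55 , 0.344, 0.048])]
mug_mid [array([ 0.438, -0.251,  0.047])]
490 [-1.373  0.206]
```

View pics/g.png

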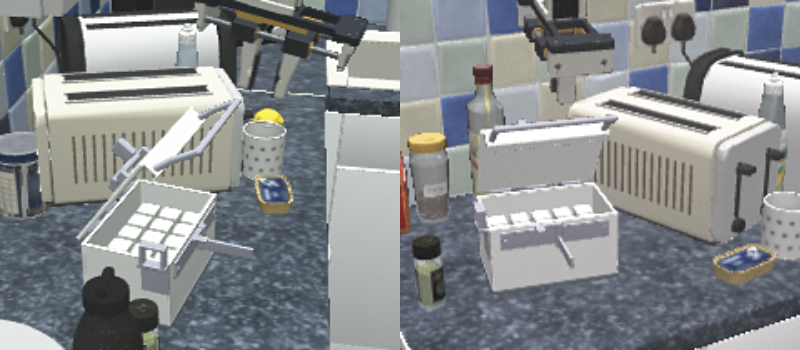

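```bash
python3 -c "
from h import *
print(arm.job_done()); st()"
```

```text
the job is handed in; nothing more can be done
None
the job is handed in; nothing more can be done
```

The box is open and the job is handed in, at about 22 s of the 61 s; no verdict is reported. The lid stands at about 0.95 rad (54°).

**What I did**
- **Bolt:** I pushed it back until it hit its stop (19 N).
- **Raising to the catch:** I lifted the lid by the bar to about 0.09 rad, where the catch held it at about 11 N.
- **Catch:** I slid the straddling fingers along the bar from the right and touched the tab where the camera had put it. I pushed it left about 30 mm; the reading peaked at about 9 N when I closed on the bar, otherwise about 5–6 N.
- **Opening:** I gripped the bar, raised the lid past the catch at about 4 N, swung it up and let go.

**Last checks**
- **Lid:** two cameras agree on the angle, with the gripper clear and force readings near zero.
- **Bolt:** the side camera puts the knob at box y = 0.023, so the bolt is about 21 mm back.
- **Bystanders:** the jar, tin and mug were found within a few millimetres of their first positions.

**What failed or disagreed**
- **Out-of-reach pose:** my first approach to the bar, tilted 15°, hit a joint limit. The front finger pressed the bar with about 15 N and moved nothing I could see. I fitted the arm's kinematics and used a 9° tilt instead.
- **Lid angle:** the first fit, taken with the gripper still on the bar, gave only 0.72 rad. I attribute this to the gripper hiding part of the lid; the later readings contradict it.
- **Scene camera:** its last detections of the tin and the bolt knob landed on other objects. I relied on the side camera for both.

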